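# Close the bean canister with its double lid, then lift off the cover alone

## Robot

A 6-joint arm with a two-finger parallel gripper is mounted at the origin on a cart in front of the work surface, level with it; the furniture and walls round the work are solid. World frame = base frame: x ahead of the robot, y to its left, z up, the work surface at z = 0. Lengths are in m, angles in degrees, forces in N, time in s.
With the tool pointing down it reaches from about 0.4 to 0.825 m from the base axis. Payload 7 kg.
Tool frame: the origin (TCP) lies on the centre line of the jaws, within the pads' length; the fingertips stand 11 mm ahead of it and the grasp point (between the pads) lies 8 mm behind it; z points along the fingers, y is the line along which they close (so a half turn about z gives the same grasp; the last joint's range is limited). The gripper opens to 88 mm and grips with 3 to 60 N. Pads are 19 mm wide; open, the fingers measure 130 mm over their backs; the gripper's body (78 mm by 193 mm) begins 47 mm behind the grasp point.
Start: joints at [89.502, 20.546, 0.682, 0, -70.136, -16.507], TCP at [0.197, 0.645, 0.238] pointing down, gripper open.
Joint ranges: [-176.03, 176.03], [-82.01, 121.73], [-58.28, 71.71], [-173.87, 95.51], [-174.79, -0.11], [-173.66, 173.66]. Speed limits (degrees/s): [136.94, 136.94, 172.46, 180, 180, 180].

## Interface

Orientations are given as [roll, pitch, yaw] about the fixed x, y, z axes, in that order (R = Rz(yaw) Ry(pitch) Rx(roll)).
In Python, from plant import r, capture, camera_model, job gives the robot as it stands.
- The arm moves only by the tool drive_tool, never from a script. Its argument "increments" is a list that holds one entry, the list of rows, each a list of 5 numbers: the gripper's target within -1 to 1 (fully open at 1, half-way at 0, shut at -1), then the shift along the tool's x, y, z scaled (see below), then the turn about the tool's z scaled (see below). In form: [[[gripper, tx, ty, tz, roll], ...]]. A call has 1 to 5 rows; each row is the pose to reach, as a shift and turn from the pose commanded when the call began, along the tool's axes at that moment, turning the shorter way round; what a row does not reach only later rows make up. The controller multiplies each number of a shift by 120 mm and each number of a turn by 360 degrees. A row lasts 1/8 s, in which the tool goes at most 62.5 mm and 10.7 degrees, less where a joint would pass 70% of its speed; a pose out of reach is approached as far as the arm can. A call with a number of a shift or a turn outside -1 to 1 is refused whole. A call with a gripper value outside its range is refused whole. The fingers move at their own pace and stop on an object; "squeeze" is the grip in N (left out, the last holds). Time passes only in rows, so rows that repeat a pose let the fingers close. It gives the time, the measured TCP pose, the force, the opening and the grip force at its end, in the units of the state.
- r.get_state(): the state, without advancing time (a new reading comes with each control period).
- capture(name): name is "side" or "top" or "wrist"; returns the picture (384x512x3 uint8, red, green, blue); there is no depth.
- camera_model(name): a dict with "camera_matrix" (3x3 intrinsics, pixels), "k1" (the pictures are not rectified: a ray, as slopes to the right and down, at radius r is drawn at 1 + k1 r^2 times it, then the intrinsics apply), "rvec" (rotation vector, rad) and "tvec" (3), from world to camera coordinates, as OpenCV has them. Camera axes: x right, y down, z forward; pixel columns grow to the right and rows downward; lengths in m; the calibration is good to about 2 mm. A picture is of the moment at which its call begins: read the wrist's pose just before it. camera_model takes no time and is no camera call; for the wrist camera it gives the pose at the moment of the call.
- job.close_job(): hands the job in; it is judged then, once.
The state is a dict: "time_s": time; "joints": joint angles; "qd": joint speeds; "joint_torque": joint torques, N m; "tcp_pos": TCP position; "eef_rot": TCP orientation; "contact_force": force on the tool from outside, world axes, zero at the start; "moment": the same for the moment, N m; "gripper_width": finger opening in m; "gripper_force": force on a finger pad.
Only numpy, scipy, OpenCV 4.12 (cv2) and the standard library are available. Lean on these libraries where they do the work, as an engineer would, in place of code of your own. Each camera call takes 0.05 s, during which the arm holds its last target. There are 200 camera calls.

## Task

The canister's double lid stands nested on the cork coaster: a steel inner lid whose knob sticks up through a wooden cover. Carry both lids together by the steel knob, lower them (do not drop them) onto the open canister until the inner lid is fully seated in its mouth, and let go of the knob. Then take the wooden cover by its collar, lift it straight off about 10 cm, level, without disturbing the inner lid or shoving the canister about, and finish while still holding the cover up; keep the two lids together until then, and leave the scoop, cup and timer alone.

Things in the scene. Friction and masses are not known exactly. Their poses are not given: they have to be found in the camera images.
- inner_knob (a point): steel inner lid, 0.18 kg: plug 70 mm across x 14 high, bevelled foot; flange 85 mm across x 4 thick; upright rod (knob) 18 mm across, top 72 mm above the plug's foot. This point: mid of the rod's bare part (where to grip), on the axis, 15 mm below rod top, 15 mm above the cover's collar, 57 mm above the foot. z up along the rod. It starts on a cork coaster 93 mm across, 8 thick
- cover_collar (a point): wooden cover, 0.12 kg: plate 103 mm across x 6 thick, skirt 10 mm down (inside 95 mm across), on top a collar (ring) 40 mm across x 18 high. This point: on the axis, half-way up the collar. Grip the collar's outside from above, knob between the fingers. The knob passes loosely through its 22 mm hole; the plate rests loose on the flange. Nested, this point is 24 mm below inner_knob. z up
- canister_mouth (a point): centre of the mouth, at rim level, of the white open canister (loose, 0.9 kg) with thin wooden foot: 80 mm high, 86 mm across, mouth 76 mm across, 73 deep. The plug enters the mouth and the flange rests on the rim: inner_knob is then 43 mm above this point; the cover's skirt hangs 6 mm over the outside, 4.5 mm clear all round. Canister and coaster may swap sides. z up
- scoop: brass coffee scoop (42 x 82 x 25 mm), a bystander to leave alone, behind the work; origin at the centre of its underside
- cup: white espresso cup (64 x 91 x 50 mm), a bystander to leave alone, behind the work; origin at the centre of its underside
- timer: small black and white kitchen timer (63 mm across, 54 mm high), a bystander to leave alone, behind the work; origin at the centre of its underside
Not all that is in view belongs to the job. What is meant by the part that bears cover_collar is not black, and is the larger of those in its own colour.

How it is judged:
By the outcome, as a careful person would: the job done as asked, in the order asked, and still so for the second after the job is handed in, while the arm keeps its last pose, push and grip.
It also fails if it takes over 51 s, if anything falls off the work surface, if the arm or the gripper's body presses on something with over 40 N, if the wrist force passes 120 N, or if a joint passes its speed limit or range.

## Working session

There is one attempt and no reset: what is moved stays moved. The work goes in short steps, Python scripts to look and compute and a tool call to move; the robot and the scene stay as the last step left them, time stands still between calls to the robot, and variables do not carry over. Pictures are saved under pics/ and viewed, at most 10 in all, crops included, and the job is handed in when it is done.

Besides the shell and the picture viewer there is one more tool, called after ">>>" by a JSON object that holds its "fn" and its "kwargs". drive_tool: Moves the arm, as the interface text tells. Its arguments: {"type":"object","properties":{"increments":{"type":"array"},"squeeze":{"type":"number"}},"required":["increments"]}

```bash
mkdir -p pics; ls; python3 - <<'E'
from plant import r,capture,camera_model
import cv2,numpy as np
a=[]
for n in("top","side"):
    im=capture(n);cv2.imwrite(f"pics/{n}0.png",im[:,:,::-1]);m=camera_model(n);print(n,m)
s=r.get_state();print(s)
E
```

```text
pics
top {'camera_matrix': array([[484.05800772,   0.        , 255.29173437],
       [  0.        , 484.05800772, 191.78841392],
       [  0.        ,   0.        ,   1.        ]]), 'k1': -0.13789825055360438, 'rvec': array([ 2.14632435, -2.20802643,  0.11237768]), 'tvec': array([1.09787071e-04, 5.49486599e-01, 1.23096787e+00])}
side {'camera_matrix': array([[379.07987433,   0.        , 251.98811935],
       [  0.        , 379.07987433, 196.41533495],
       [  0.        ,   0.        ,   1.        ]]), 'k1': -0.007434266021522743, 'rvec': array([ 1.91494393, -0.55624121,  0.40272031]), 'tvec': array([-0.47500371,  0.1947579 ,  0.60959922])}
{'time_s': 0.1, 'joints': array([ 8.95026593e+01,  2.05865804e+01,  6.40241612e-01, -1.62887074e-02,
       -7.01344474e+01, -1.65064171e+01]), 'qd': array([-0.10951324, -0.06134668,  0.09217525, -0.00778324, -0.02669474,
        0.03049614]), 'joint_torque': array([-3.33670185e-03, -5.84165311e+01,  2.93753082e+01,  7.01569766e+00,
        1.01664191e-02, -5.20884669e-05]), 'tcp_pos': array([0.19730885, 0.64510136, 0.23673864]), 'eef_rot': array([ 1.79918192e+02, -8.27282895e-03, -1.70092978e+01]), 'contact_force': array([-0.27709566,  0.0307674 ,  0.28744462]), 'moment': array([0.02439184, 0.05168414, 0.04391219]), 'gripper_force': 0.0, 'gripper_width': 0.08776277481611179}
```

View pics/top0.png

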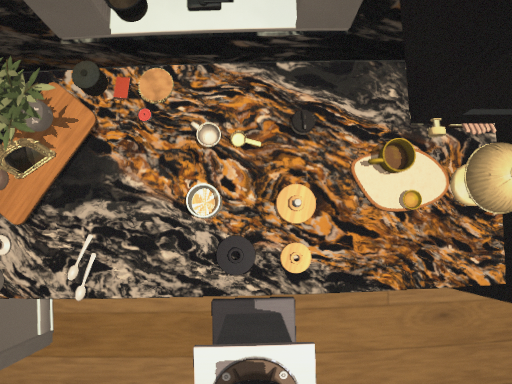

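View pics/side0.png

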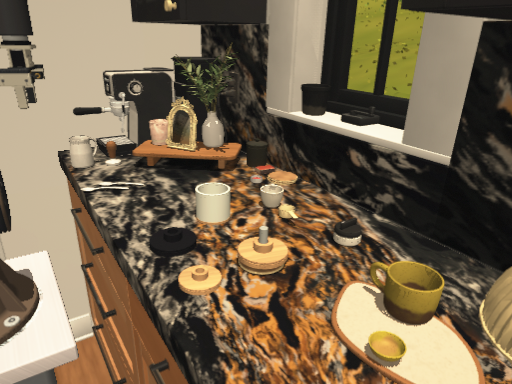

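Three covers are in view: the wooden one with the steel knob at (296,203), a small wooden one at (296,258), and a black one at (235,255). The larger wooden one at (296,203) fits the description. It is not black, is larger than its same-coloured twin, and the knob stands through it. I'll confirm with a crop and measure.

```bash
cat > h.py <<'E'
import cv2,numpy as np
from plant import r,capture,camera_model
def ray(m,uv):
    K=m["camera_matrix"];d=np.array([m["k1"],0,0,0,0.])
    n=cv2.undistortPoints(np.array([[uv]],float),K,d)[0,0]
    R=cv2.Rodrigues(m["rvec"])[0];return -R.T@m["tvec"],R.T@np.array([*n,1.])
def onplane(m,uv,z):
    c,d=ray(m,uv);return c+d*(z-c[2])/d[2]
def proj(m,p):
    d=np.array([m["k1"],0,0,0,0.]);return cv2.projectPoints(np.array([p],float),m["rvec"],m["tvec"],m["camera_matrix"],d)[0][0,0]
def tri(a,ua,b,ub):
    c1,d1=ray(a,ua);c2,d2=ray(b,ub)
    s=np.linalg.lstsq(np.c_[d1,-d2],c2-c1,rcond=None)[0];p,q=c1+s[0]*d1,c2+s[1]*d2
    return (p+q)/2,np.linalg.norm(p-q)
E
python3 - <<'E'
from h import *
t=cv2.imread("pics/top0.png");s=cv2.imread("pics/side0.png")
a=cv2.resize(t[155:280,180:325],None,fx=4,fy=4,interpolation=2)[:500,:]
b=cv2.resize(s[170:300,140:300],None,fx=4,fy=4,interpolation=2)
cv2.imwrite("pics/c1.png",a);cv2.imwrite("pics/c2.png",b)
E
```

```text
(no output)
```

View pics/c1.png

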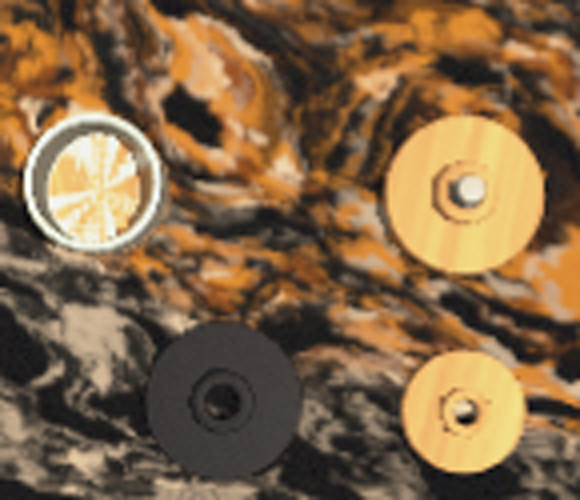

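View pics/c2.png

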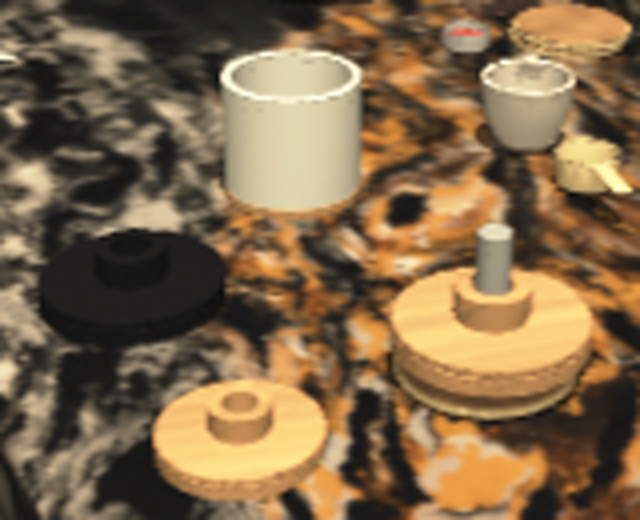

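The crop confirms it: the steel knob stands up through the larger wooden cover on its coaster. Knob top is about (297,202) in the top view and (263.5,227.5) in the side view. The canister rim centre is about (203,200.5) in top and (212.5,189) in side.

```bash
python3 - <<'E'
from h import *
T,S=camera_model("top"),camera_model("side")
t=cv2.imread("pics/top0.png");hsv=cv2.cvtColor(t,cv2.COLOR_BGR2HSV)
f=lambda c,o:((c[0]+.5)/4-.5+o[0],(c[1]+.5)/4-.5+o[1])
kt,ks=f((468,189),(180,155)),f((495,231),(140,170))
ct,cs=f((93.5,183),(180,155)),f((291.5,76),(140,170))
print("knob",onplane(T,kt,.08),tri(T,kt,S,ks));print("can",onplane(T,ct,.08),tri(T,ct,S,cs))
pt=f((465,194),(180,155));print("plate",onplane(T,pt,.032))
# canister ring mask
def fit(mask,box):
    x0,y0,x1,y1=box;q=np.zeros_like(mask);q[y0:y1,x0:x1]=mask[y0:y1,x0:x1]
    c=max(cv2.findContours(q,0,1)[0],key=cv2.contourArea);return cv2.minEnclosingCircle(c),cv2.fitEllipse(c)
g=((hsv[...,1]<70)&(hsv[...,2]>150)).astype(np.uint8)
e=fit(g,(182,178,226,222));print(e,onplane(T,e[1][0],.08))
w=((hsv[...,0]>12)&(hsv[...,0]<24)&(hsv[...,2]>180)&(hsv[...,1]>60)).astype(np.uint8)
e=fit(cv2.morphologyEx(w,2,np.ones((3,3))),(274,180,319,226));print(e,onplane(T,e[1][0],.032))
E
```

```text
knob [ 0.51614271 -0.11680342  0.08      ] (array([ 0.51640636, -0.11707026,  0.07806191]), np.float64(0.0002990113992145726))
can [0.52639926 0.11546811 0.08      ] (array([0.52615974, 0.11583478, 0.07822444]), np.float64(0.0008520641557495527))
plate [ 0.51636757 -0.11932625  0.032     ]
(((202.9956512451172, 200.01739501953125), 17.480281829833984), ((202.82086181640625, 200.1387176513672), (33.66581344604492, 34.105743408203125), 9.394590377807617)) [0.5269997  0.11590252 0.08      ]
(((302.7257995605469, 203.56451416015625), 26.320837020874023), ((297.24609375, 204.06971740722656), (36.99284362792969, 47.43228530883789), 139.70338439941406)) [ 0.51382167 -0.12278676  0.032     ]
```

>>> {"fn": "drive_tool", "kwargs": {"increments": [[[1,0.35,0.42,0,-0.024],[1,0.69,0.83,0,-0.047],[1,0.69,0.83,0,-0.047]]]}}

```text
time_s: 0.48
tcp_pos: [0.2485, 0.5226, 0.238]
eef_rot: [180.0, 0.0, -0.1]
contact_force: [0.6, 0.3, 0.2]
gripper_width: 0.0878
gripper_force: 0.0
```

>>> {"fn": "drive_tool", "kwargs": {"increments": [[[1,0.25,0.5,0,0],[1,0.5,1,0,0],[1,0.5,1,0,0]]]}}

```text
time_s: 0.85
tcp_pos: [0.3081, 0.4033, 0.2377]
eef_rot: [180.0, 0.0, -0.2]
contact_force: [-0.3, 0.3, -0.1]
gripper_width: 0.0875
gripper_force: 0.0
```

>>> {"fn": "drive_tool", "kwargs": {"increments": [[[1,0.25,0.5,0,0],[1,0.5,1,0,0],[1,0.5,1,0,0]]]}}

```text
time_s: 1.23
tcp_pos: [0.3679, 0.2838, 0.2376]
eef_rot: [180.0, 0.0, -0.3]
contact_force: [1.1, -0.3, 0.0]
gripper_width: 0.0877
gripper_force: 0.0
```

>>> {"fn": "drive_tool", "kwargs": {"increments": [[[1,0.25,0.5,0,0],[1,0.5,1,0,0],[1,0.5,1,0,0]]]}}

```text
time_s: 1.6
tcp_pos: [0.428, 0.164, 0.2375]
eef_rot: [180.0, 0.0, -0.3]
contact_force: [-0.7, 1.0, 0.1]
gripper_width: 0.0877
gripper_force: 0.0
```

>>> {"fn": "drive_tool", "kwargs": {"increments": [[[1,0.2,0.5,0,0],[1,0.4,1,0,0],[1,0.4,1,0,0]]]}}

```text
time_s: 1.98
tcp_pos: [0.4759, 0.0439, 0.2372]
eef_rot: [180.0, 0.0, -0.3]
contact_force: [0.3, 0.4, -0.7]
gripper_width: 0.0878
gripper_force: 0.0
```

>>> {"fn": "drive_tool", "kwargs": {"increments": [[[1,0.17,0.5,0,0],[1,0.33,1,0,0],[1,0.33,1,0,0]]]}}

```text
time_s: 2.35
tcp_pos: [0.5154, -0.076, 0.2369]
eef_rot: [180.0, 0.1, -0.3]
contact_force: [-0.5, 1.4, -0.2]
gripper_width: 0.0873
gripper_force: 0.0
```

>>> {"fn": "drive_tool", "kwargs": {"increments": [[[1,0,0.34,0,0],[1,0,0.34,0,0]]]}}

```text
time_s: 2.6
tcp_pos: [0.5145, -0.1149, 0.2372]
eef_rot: [-180.0, 0.0, -0.1]
contact_force: [-1.1, -0.5, -0.3]
gripper_width: 0.0877
gripper_force: 0.0
```

```bash
python3 - <<'E'
from h import *
im=capture("wrist")[:,:,::-1];m=camera_model("wrist");s=r.get_state();print(s["tcp_pos"])
cv2.imwrite("pics/w1.png",im)
for z in(.08,.05,.032):print(proj(m,[.5163,-.117,z]))
E
```

```text
[ 0.51453093 -0.11414583  0.2373046 ]
[265.43679817 168.45073656]
[265.15377388 160.78970631]
[265.00549304 156.77471198]
```

View pics/w1.png

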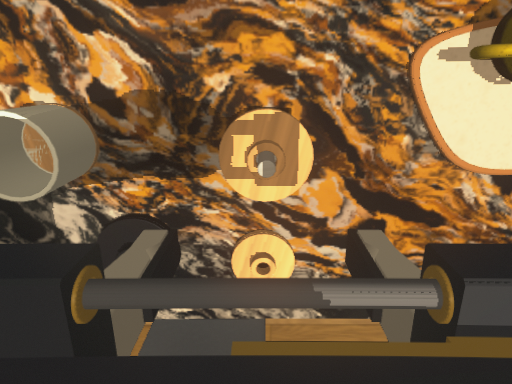

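The wrist view shows the knob top at about (265,169), against a predicted (265.4,168.5). The estimate holds, so I'm descending.

>>> {"fn": "drive_tool", "kwargs": {"increments": [[[1,0.013,0.02,0.3,0],[1,0.013,0.02,0.6,0],[1,0.013,0.02,0.9,0],[1,0.013,0.02,0.9,0]]]}}

```text
time_s: 3.15
tcp_pos: [0.5142, -0.1159, 0.1274]
eef_rot: [180.0, 0.3, 0.0]
contact_force: [0.1, -0.7, 0.8]
gripper_width: 0.0874
gripper_force: 0.0
```

```bash
python3 - <<'E'
from h import *
import numpy as np
print(np.mean([ (capture("wrist"),r.get_state()["tcp_pos"])[1] for _ in range(3)],0))
im=capture("wrist")[:,:,::-1];m=camera_model("wrist");cv2.imwrite("pics/w2.png",im);print(proj(m,[.516,-.117,.08]))
E
```

```text
[ 0.51639964 -0.11639557  0.13033832]
[262.8283125  216.17957363]
```

View pics/w2.png

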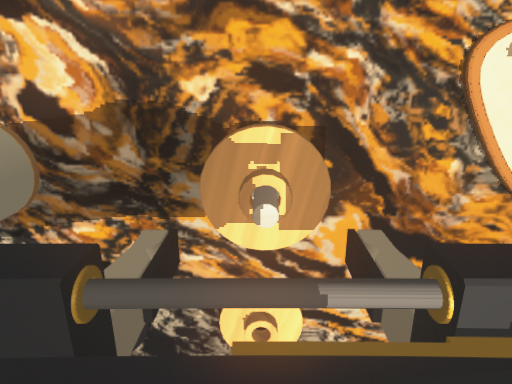

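The wrist view shows the knob top at (266,216), about 2 mm toward −y of the prediction, so I'll nudge across and descend.

>>> {"fn": "drive_tool", "kwargs": {"increments": [[[1,0,0.013,0.2,0],[1,0,0.013,0.4,0],[1,0,0.013,0.5,0],[1,0,0.013,0.55,0],[1,0,0.013,0.55,0]]]}}

```text
time_s: 3.98
tcp_pos: [0.516, -0.1191, 0.064]
eef_rot: [180.0, -0.0, -0.1]
contact_force: [0.5, 1.0, -0.4]
gripper_width: 0.0872
gripper_force: 0.0
```

>>> {"fn": "drive_tool", "kwargs": {"increments": [[[-0.5,0,0,0,0],[-0.5,0,0,0,0],[-0.5,0,0,0,0],[-0.6,0,0,0,0],[-0.6,0,0,0,0]]], "squeeze": 10}}

```text
time_s: 4.6
tcp_pos: [0.5157, -0.1192, 0.0636]
eef_rot: [180.0, 0.0, -0.1]
contact_force: [0.1, -0.2, -0.8]
gripper_width: 0.0432
gripper_force: 0.0
```

>>> {"fn": "drive_tool", "kwargs": {"increments": [[[-1,0,0,0,0],[-1,0,0,0,0],[-1,0,0,0,0],[-1,0,0,0,0],[-1,0,0,0,0]]], "squeeze": 40}}

```text
time_s: 5.22
tcp_pos: [0.5157, -0.1191, 0.0635]
eef_rot: [-180.0, 0.0, -0.1]
contact_force: [0.1, 0.9, -1.4]
gripper_width: 0.0174
gripper_force: 40.0
```

>>> {"fn": "drive_tool", "kwargs": {"increments": [[[-1,0,0,-0.02,0],[-1,0,0,-0.08,0],[-1,0,0,-0.2,0],[-1,0,0,-0.32,0],[-1,0,0,-0.4,0]]]}}

```text
time_s: 5.85
tcp_pos: [0.5162, -0.1191, 0.1132]
eef_rot: [-180.0, -0.1, -0.1]
contact_force: [0.0, -0.7, -3.7]
gripper_width: 0.0173
gripper_force: 40.0
```

>>> {"fn": "drive_tool", "kwargs": {"increments": [[[-1,0,0,-0.1,0],[-1,0,0,-0.25,0],[-1,0,0,-0.4,0],[-1,0,0,-0.5,0],[-1,0,0,-0.5,0]]]}}

```text
time_s: 6.48
tcp_pos: [0.5162, -0.1191, 0.1725]
eef_rot: [-180.0, -0.1, -0.1]
contact_force: [-1.0, 0.3, -5.3]
gripper_width: 0.0173
gripper_force: 40.0
```

```bash
python3 - <<'E'
from h import *
im=capture("side")[:,:,::-1];s=r.get_state();print(s["tcp_pos"],s["contact_force"],s["gripper_force"],s["gripper_width"])
cv2.imwrite("pics/s2.png",cv2.resize(im[130:310,140:340],None,fx=3,fy=3,interpolation=2))
E
```

```text
[ 0.51561356 -0.11906871  0.17161029] [ 0.35640397  0.12770642 -4.86046949] 39.99735653400421 0.017198303604983995
```

View pics/s2.png

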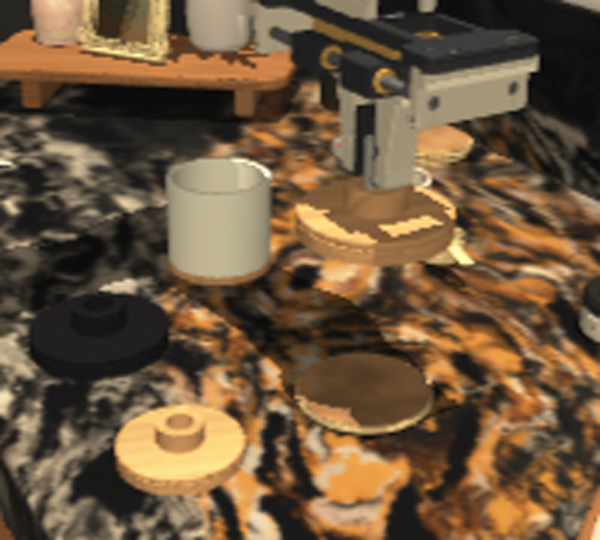

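The lids are held level with the coaster empty at crop (365,390) and the canister intact at (218,220). Next I'll refine the canister position with the wrist camera on the way.

>>> {"fn": "drive_tool", "kwargs": {"increments": [[[-1,0,-0.15,0,0],[-1,0,-0.4,0,0],[-1,0,-0.6,0,0],[-1,0,-0.75,0,0],[-1,0,-0.75,0,0]]]}}

```text
time_s: 7.15
tcp_pos: [0.5157, -0.0278, 0.1712]
eef_rot: [180.0, 0.0, 0.0]
contact_force: [0.2, -0.6, -3.2]
gripper_width: 0.0173
gripper_force: 40.0
```

```bash
python3 - <<'E'
from h import *
im=capture("wrist")[:,:,::-1];m=camera_model("wrist");s=r.get_state();print(s["tcp_pos"],s["contact_force"])
np.save("w3.npy",[m],allow_pickle=True)
cv2.imwrite("pics/w3.png",im)
P=[proj(m,[.5265+.043*np.cos(a),.1155+.043*np.sin(a),.08]) for a in np.linspace(0,6.2832,13)[:-1]]
im2=im.copy()
for p in P: cv2.circle(im2,tuple(int(round(x)) for x in p),1,(0,0,255),-1)
cv2.imwrite("pics/w3o.png",cv2.resize(im2[60:260,0:266],None,fx=3,fy=3,interpolation=2))
E
```

```text
[ 0.51563749 -0.02847687  0.17124225] [ 0.56912863 -0.77117881 -3.90442151]
```

View pics/w3o.png

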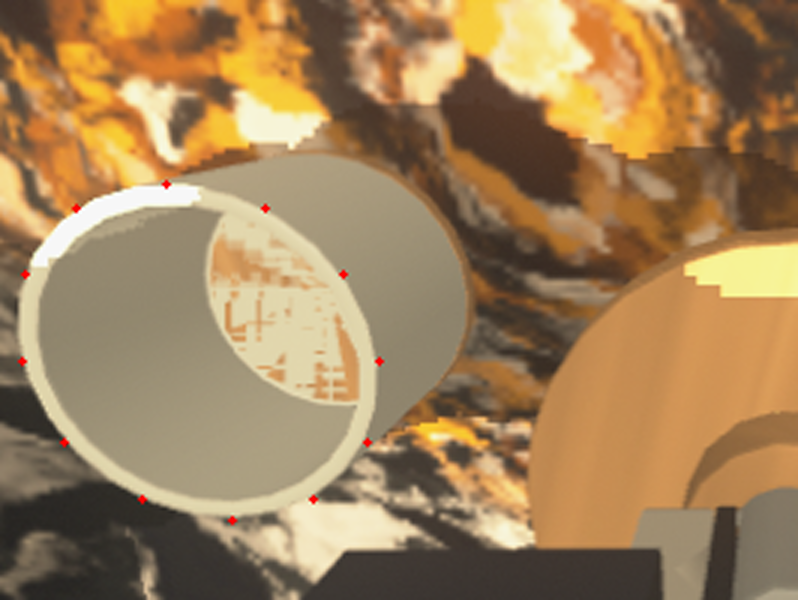

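The projected rim dots land on the imaged rim to within about 1 px, so the canister is at about (0.5265, 0.1155). Moving above it.

>>> {"fn": "drive_tool", "kwargs": {"increments": [[[-1,0.02,-0.2,0,0],[-1,0.05,-0.45,0,0],[-1,0.088,-0.7,0,0],[-1,0.088,-0.9,0,0],[-1,0.088,-0.9,0,0]]]}}

```text
time_s: 7.82
tcp_pos: [0.5266, 0.0796, 0.1713]
eef_rot: [180.0, 0.0, -0.0]
contact_force: [-0.3, -1.0, -3.1]
gripper_width: 0.0173
gripper_force: 40.0
```

>>> {"fn": "drive_tool", "kwargs": {"increments": [[[-1,0,-0.15,0,0],[-1,0,-0.3,0,0],[-1,0,-0.3,0.1,0],[-1,0,-0.3,0.2,0],[-1,0,-0.3,0.2,0]]]}}

```text
time_s: 8.45
tcp_pos: [0.5255, 0.114, 0.1459]
eef_rot: [179.9, 0.2, -0.1]
contact_force: [-0.5, 0.3, -3.9]
gripper_width: 0.0174
gripper_force: 40.0
```

```bash
python3 - <<'E'
from h import *
q=[]
for i in range(6): im=capture("side")[:,:,::-1];q.append(r.get_state()["tcp_pos"])
print(np.mean(q,0),np.std(q,0))
w=capture("wrist")[:,:,::-1]
a=cv2.resize(im[110:230,160:280],None,fx=5,fy=5,interpolation=2)
cv2.imwrite("pics/s4.png",a[:600,:600]);cv2.imwrite("pics/w4.png",w)
E
```

```text
[0.52666259 0.11456945 0.14758306] [0.0002711  0.00019217 0.00042935]
```

View pics/s4.png

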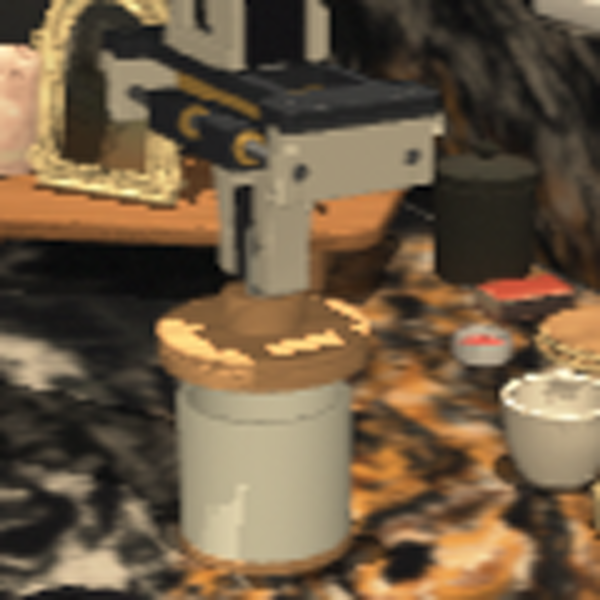

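In the side view the cover spans columns 157–371 and the canister 176–352, both centred at about 264, so they are aligned. Lowering gently.

>>> {"fn": "drive_tool", "kwargs": {"increments": [[[-1,0,-0.006,0.04,0],[-1,0,-0.006,0.08,0],[-1,0,-0.006,0.11,0],[-1,0,-0.006,0.14,0],[-1,0,-0.006,0.14,0]]]}}

```text
time_s: 9.43
tcp_pos: [0.5264, 0.1154, 0.1304]
eef_rot: [180.0, 0.0, -0.1]
contact_force: [-1.2, -0.1, -3.8]
gripper_width: 0.0171
gripper_force: 40.0
```

>>> {"fn": "drive_tool", "kwargs": {"increments": [[[-1,0,0,0.02,0],[-1,0,0,0.035,0],[-1,0,0,0.05,0],[-1,0,0,0.06,0],[-1,0,0,0.06,0]]]}}

```text
time_s: 10.05
tcp_pos: [0.5265, 0.1155, 0.1234]
eef_rot: [180.0, 0.0, -0.1]
contact_force: [-0.4, 0.0, -4.0]
gripper_width: 0.0168
gripper_force: 40.0
```

```bash
cat > st.py <<'E'
from h import *
q=[];f=[]
for i in range(4): capture("side");s=r.get_state();q.append(s["tcp_pos"]);f.append(s["contact_force"])
print(np.mean(q,0).round(4),np.mean(f,0).round(2),s["moment"].round(3),s["gripper_width"])
E
python3 st.py
```

```text
[0.5266 0.1156 0.1236] [ 0.36 -0.14 -4.16] [-0.033 -0.035  0.003] 0.017380617245844974
```

>>> {"fn": "drive_tool", "kwargs": {"increments": [[[-1,0,0,0.005,0],[-1,0,0,0.01,0],[-1,0,0,0.014,0],[-1,0,0,0.014,0]]]}}

```text
time_s: 10.75
tcp_pos: [0.5266, 0.1156, 0.1219]
eef_rot: [-180.0, -0.0, -0.1]
contact_force: [-0.4, -0.2, -2.6]
gripper_width: 0.0172
gripper_force: 40.0
```

```bash
python3 st.py
```

```text
[0.5266 0.1156 0.1219] [-0.33  0.38 -3.  ] [ 0.05   0.044 -0.019] 0.017333124443852103
```

>>> {"fn": "drive_tool", "kwargs": {"increments": [[[-1,0,0,0.004,0],[-1,0,0,0.006,0],[-1,0,0,0.006,0]]]}}

```text
time_s: 11.32
tcp_pos: [0.5267, 0.1156, 0.1218]
eef_rot: [-180.0, -0.0, -0.1]
contact_force: [-4.0, 0.3, 4.8]
gripper_width: 0.0169
gripper_force: 40.0
```

```bash
python3 st.py
```

```text
[0.5267 0.1156 0.1218] [-3.5   0.73  5.06] [0.081 1.333 0.039] 0.017260737438882606
```

Contact comes at the expected seating height (0.1218 against 0.1215). Releasing.

>>> {"fn": "drive_tool", "kwargs": {"increments": [[[-1,0,0,0,0],[-1,0,0,0,0],[-0.5,0,0,0,0],[-0.5,0,0,0,0],[-0.5,0,0,0,0]]], "squeeze": 5}}

```text
time_s: 12.15
tcp_pos: [0.5267, 0.1156, 0.1211]
eef_rot: [180.0, -0.0, -0.1]
contact_force: [-0.2, -0.1, -0.9]
gripper_width: 0.0217
gripper_force: 0.0
```

>>> {"fn": "drive_tool", "kwargs": {"increments": [[[0,0,0,0,0],[0.5,0,0,0,0],[0.5,0,0,0,0],[0.5,0,0,0,0],[0.5,0,0,0,0]]]}}

```text
time_s: 12.78
tcp_pos: [0.5266, 0.1155, 0.1212]
eef_rot: [180.0, -0.0, -0.1]
contact_force: [-0.4, 0.1, 0.7]
gripper_width: 0.0641
gripper_force: 0.0
```

```bash
python3 st.py
```

```text
[0.5266 0.1155 0.1212] [ 0.08  0.29 -0.12] [-0.021 -0.02  -0.026] 0.06592744014805603
```

>>> {"fn": "drive_tool", "kwargs": {"increments": [[[0.5,0,0,0.05,0],[0.5,0,0,0.1,0],[0.5,0,0,0.13,0],[0.5,0,0,0.147,0],[0.5,0,0,0.147,0]]]}}

```text
time_s: 13.6
tcp_pos: [0.5265, 0.1155, 0.1033]
eef_rot: [180.0, 0.0, -0.1]
contact_force: [0.1, 0.5, -0.3]
gripper_width: 0.0657
gripper_force: 0.0
```

```bash
python3 st.py
```

```text
[0.5267 0.1156 0.1036] [ 0.45 -0.41  0.  ] [-0.018  0.02  -0.03 ] 0.06591109310501791
```

>>> {"fn": "drive_tool", "kwargs": {"increments": [[[0,0,0,0,0],[0,0,0,0,0],[-0.2,0,0,0,0],[-0.3,0,0,0,0],[-0.3,0,0,0,0]]]}}

```text
time_s: 14.42
tcp_pos: [0.5266, 0.1156, 0.1036]
eef_rot: [-180.0, -0.0, -0.1]
contact_force: [-0.3, 0.9, 0.8]
gripper_width: 0.0404
gripper_force: 5.0
```

>>> {"fn": "drive_tool", "kwargs": {"increments": [[[-1,0,0,0,0],[-1,0,0,0,0],[-1,0,0,0,0],[-1,0,0,0,0],[-1,0,0,0,0]]], "squeeze": 20}}

```text
time_s: 15.05
tcp_pos: [0.5266, 0.1156, 0.1036]
eef_rot: [-180.0, -0.0, -0.1]
contact_force: [-0.5, 1.0, 0.4]
gripper_width: 0.0396
gripper_force: 20.0
```

```bash
python3 st.py
```

```text
[0.5266 0.1156 0.1036] [0.01 0.43 1.16] [ 0.096  0.015 -0.031] 0.03963444825325599
```

>>> {"fn": "drive_tool", "kwargs": {"increments": [[[-1,0,0,-0.01,0],[-1,0,0,-0.03,0],[-1,0,0,-0.06,0],[-1,0,0,-0.09,0],[-1,0,0,-0.12,0]]], "squeeze": 30}}

```text
time_s: 15.88
tcp_pos: [0.5266, 0.1156, 0.1183]
eef_rot: [-180.0, -0.0, -0.1]
contact_force: [0.0, -0.8, -2.1]
gripper_width: 0.0394
gripper_force: 30.0
```

```bash
python3 st.py
```

```text
[0.5268 0.1156 0.1184] [ 0.06 -0.06 -1.33] [-0.078  0.005 -0.018] 0.03921218369448898
```

The load is about 1.2 N, which is the cover alone. Continuing.

>>> {"fn": "drive_tool", "kwargs": {"increments": [[[-1,0,0,-0.04,0],[-1,0,0,-0.1,0],[-1,0,0,-0.17,0],[-1,0,0,-0.25,0],[-1,0,0,-0.33,0]]]}}

```text
time_s: 16.7
tcp_pos: [0.5267, 0.1156, 0.1584]
eef_rot: [-180.0, -0.0, -0.1]
contact_force: [0.3, 0.5, -1.4]
gripper_width: 0.0392
gripper_force: 30.0
```

>>> {"fn": "drive_tool", "kwargs": {"increments": [[[-1,0,0,-0.09,0],[-1,0,0,-0.18,0],[-1,0,0,-0.27,0],[-1,0,0,-0.34,0],[-1,0,0,-0.38,0]]]}}

```text
time_s: 17.32
tcp_pos: [0.5267, 0.1156, 0.2037]
eef_rot: [-180.0, -0.0, -0.1]
contact_force: [-0.6, 0.4, -1.1]
gripper_width: 0.0393
gripper_force: 30.0
```

>>> {"fn": "drive_tool", "kwargs": {"increments": [[[-1,0,0,0,0],[-1,0,0,0,0],[-1,0,0,0,0],[-1,0,0,0,0],[-1,0,0,0,0]]]}}

```text
time_s: 17.95
tcp_pos: [0.5265, 0.1155, 0.203]
eef_rot: [180.0, 0.0, -0.1]
contact_force: [-0.4, -0.3, -1.6]
gripper_width: 0.0395
gripper_force: 30.0
```

```bash
python3 st.py; python3 - <<'E'
from h import *
im=capture("side")[:,:,::-1];cv2.imwrite("pics/s5.png",cv2.resize(im[70:230,150:300],None,fx=3.7,fy=3.7,interpolation=2))
E
```

```text
[0.5266 0.1155 0.2031] [ 0.07 -0.19 -1.52] [ 0.029 -0.031  0.006] 0.03911650428642645
```

View pics/s5.png

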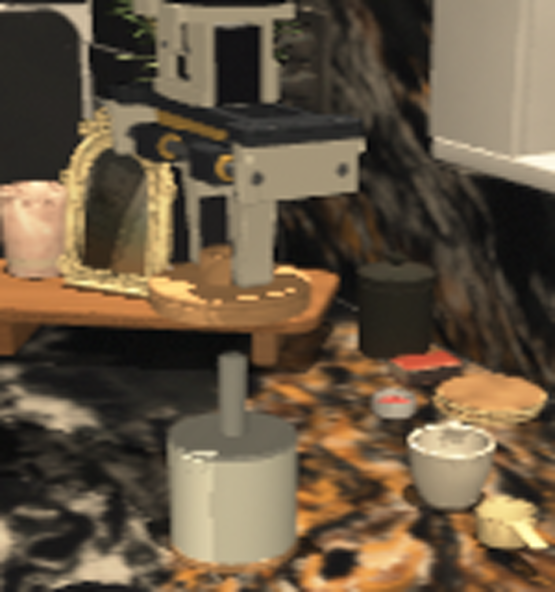

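The picture shows the inner lid seated flat in the canister, knob upright at crop (232,390). The cover is held level above it at (230,290), and nothing else has moved. Handing in.

```bash
python3 -c "
from plant import job
print(job.close_job())"
```

```text
the job is handed in; nothing more can be done
None
```

The job is handed in: the inner lid is seated in the canister and released, and the wooden cover is held level about 10 cm above it, at about 18 s of the 51 s allowed.

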